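# Strip the kitchen fan for washing: off, left-hand cap, blade

## Task

The ledge fan is unplugged, tipped back to face the ceiling and has its front grille off: strip it for washing. First slide its flush speed slide all the way to off, then unscrew the ribbed cap that holds the blade (it has a left-hand thread, so it undoes clockwise seen from above; do not force the thread) and stand the cap on its open end in the steel tray, then draw the blade off the shaft and lay it flat, same side up, in the tray beside the cap, wholly inside the rim. Set both down rather than dropping them, leave the slide at off, and do not disturb the whisk or the ramekins.

Things in the scene. Friction and masses are not known exactly. Their poses are not given: they have to be found in the camera images.
- fan: desk fan, head tipped back to face straight up; fixed. Origin on the table under its vertical axis, z up; its console points along its own -x, roughly to the robot. Dark shroud 212 mm across, rim 145 mm up; yoke with tilt knobs to 130 mm either side (y), 127 mm up. Console top flat, 30 mm up, x -205 to -100, y -85 to 85 mm; the slide runs in a dark channel 40 x 112 mm, 6 mm deep, centred at x -160 mm.
- shaft_top (a point): top centre of the fan's shaft, on the fan's axis, 188 mm above the table (inside the cap as found). The shaft is upright, 21 mm thick, its coarse left-hand thread 35 mm across over the top 28 mm; it does not turn (braked). Axes as the fan.
- speed_slide (a joint): the flush speed slide in the console: 0 = off, at the end marked by a round dot and the shortest bar (the fan's own -y end); grows to 0.05 m at full speed (the fan's +y end, longest bar). It takes about 1.2 N to move, stays where it is left and has a hard stop at each end. Fully at off counts to within 5 mm.
- slide_top (a point): centre of the top of the slide, a grey finely ribbed plate 36 mm (fan x) by 60 mm (fan y), its top level with the console 30 mm above the table; no handle: press down on it with closed fingers (5 to 20 N) and drag along the fan's y. Axes as the fan.
- cap: pale ribbed round cap (fan spinner) screwed on the shaft above the blade: 62 mm across (65 over ribs), 47 mm tall: straight ribbed skirt 35 mm tall, domed above, hollow, open below; 120 g. Origin at the centre of its open lower end, z up; as found it is tight and rests on the blade's hub, lower end 160 mm above the table. Clockwise from above undoes it. It stays put if let go part-way.
- cap_rib (a point): the cap's one thicker rib, 31 mm from the axis, 18 mm above its lower end; as found it points along the fan's +x, so it shows how far the cap has turned. The cap climbs 36 mm per turn (5.7 mm per rad, 1 to 2 mm play up and down, 2 mm sideways) and is off the thread after about 2.2 rad (12 mm); then lift it 30 mm straight up to clear. Turned the wrong way or pulled, it only strains the thread (limit 90 N).
- blade: grey five-petal plastic blade, 168 mm across, 58 mm tall, about 120 g (0.7 to 1.4 times): tube hub 54 mm across, bore 41 mm, petals around its lowest 26 mm, upper 30 mm bare. Origin at the centre of the hub's lower end, z up. As found its lower end is 102 mm and hub top 160 mm above the table; it lifts straight up the shaft (3 mm play all round), clear once its lower end is above 190 mm.
- tray: shallow steel tray, fixed, 240 mm (its x) by 320 mm (its y), rim 15 mm high, walls and floor 4 mm. Origin under its centre on the table, z up. The blade lies flat inside the rim when its centre is within 34 mm (tray x) and 74 mm (tray y) of the middle; about 55 mm towards one end in y leaves the other end free for the cap.
- whisk: steel whisk, 265 mm long, about 52 mm high, lying across in front of the tray on a thin grey silicone mat (85 x 300 x 4 mm); origin under its middle.
- ramekin0: lower of two stacked glass ramekins beside the console, 84 mm across, 45 mm tall; origin under its centre.
- ramekin1: upper glass ramekin, same size, standing on the lower one; origin under its centre.
Things that resemble listed ones, but are neither listed nor needed, are in the scene too. What is shaped like the cap but blue, pink or red is not meant.

How it is judged:
By the outcome, as a careful person would: the job done as asked, in the order asked, and still so for the second after the job is handed in, with the robot touching nothing.
It also fails if it takes over 72 s, if anything falls off the work surface, if the arm or the gripper's body presses on something with over 40 N, if the wrist force passes 120 N, or if a joint passes its speed limit or range.

## Robot

A 6-joint arm with a two-finger parallel gripper is mounted at the origin on the work surface. World frame = base frame: x ahead of the robot, y to its left, z up, the work surface at z = 0. Lengths are in m, angles in rad, forces in N, time in s.
With the tool pointing down it reaches from about 0.25 to 0.775 m from the base axis. Payload 4 kg.
Tool frame: the origin (TCP) lies at the centre of the arm's flange, where the gripper is bolted on; the fingertips stand 199 mm ahead of it and the grasp point (between the pads) lies 180 mm ahead of it (robot.tcp_to_tips is the distance from the TCP to the fingertips, in m); z points along the fingers, y is the line along which they close (so a half turn about z gives the same grasp; the last joint's range is limited). The gripper opens to 94 mm and grips with 3 to 60 N. Pads are 16 mm wide; open, the fingers measure 119 mm over their backs; the gripper's body (75 mm by 177 mm) begins 78 mm behind the grasp point.
Start: joints at [1.242, 0.087, 1.371, -0, 1.684, -0.103], TCP at [0.123, 0.536, 0.405] pointing down, gripper open.
Joint ranges: [-3.1, 3.1], [-0.76, 2.03], [0.27, 2.55], [-1.08, 4.22], [0.17, 2.65], [-2.57, 2.57]. Speed limits (rad/s): [2.79, 2.79, 3.14, 3.14, 3.14, 3.14].

## Interface

Orientations are given as [roll, pitch, yaw] about the fixed x, y, z axes, in that order (R = Rz(yaw) Ry(pitch) Rx(roll)).
In Python, from bench import telemetry, snapshot, ticket, robot gives the robot as it stands.
- The arm moves only by the tool apply_moves, never from a script. Its argument "moves" is a list that holds one entry, the list of rows, each a list of 5 numbers: the shift along the tool's x, y, z in units of 50 mm (1.0 is 50 mm), then the turn about the tool's z in units of 10 degrees (1.0 is 10 degrees), then the closure, from 0 (fully open) to 1 (shut). A call has 1 to 10 rows; each row is the pose to reach, as a shift and turn from the pose commanded when the call began, along the tool's axes at that moment; what a row does not reach only later rows make up. A row lasts 1/8 s, in which the tool goes at most 62.5 mm and 10.7 degrees, less where a joint would pass 70% of its speed; a pose out of reach is approached as far as the arm can. A call with a gripper value outside its range is refused whole. The fingers move at their own pace and stop on an object; the grip force is fixed at half the most. Time passes only in rows, so rows that repeat a pose let the fingers close. It gives the time, the measured TCP pose, the force, the opening and the grip force at its end, in the units of the state.
- telemetry.get_obs(): the state, without advancing time (a new reading comes with each control period).
- snapshot(name): name is "scene" or "top" or "wrist"; returns a dict with "image" (420x560x3 uint8, red, green, blue), "fovy" (degrees; the focal length in pixels is half the picture's height over the tangent of half this angle, whatever the lens; pixels are square), "cx", "cy" (the principal point, pixels), "R" (3x3) and "t" (3): a world point X has camera coordinates R X + t. Camera axes: x right, y down, z forward; pixel columns grow to the right and rows downward; lengths in m; the calibration is good to about 2 mm. The wrist camera is an equidistant fisheye: a pixel r from the principal point sees the ray r / f radians off the axis. A picture is of the moment at which its call begins. There is no depth.
- ticket.close_job(): hands the job in; it is judged then, once.
The state is a dict: "time": time; "joint_positions": joint angles; "qvel": joint speeds; "joint_torque": joint torques, N m; "tool_pos": TCP position; "ee_rot": TCP orientation; "wrist_force": force on the tool from outside, world axes, zero at the start; "wrist_torque": the same for the moment, N m; "width": finger opening in m; "finger_force": force on a finger pad.
Only numpy, scipy, OpenCV 4.12 (cv2) and the standard library are available. Lean on these libraries where they do the work, as an engineer would, in place of code of your own. Each camera call takes 0.05 s, during which the arm holds its last target. There are 200 camera calls.

## Working session

There is one attempt and no reset: what is moved stays moved. The work goes in short steps, Python scripts to look and compute and a tool call to move; the robot and the scene stay as the last step left them, time stands still between calls to the robot, and variables do not carry over. Pictures are saved under pics/ and viewed, at most 11 in all, crops included, and the job is handed in when it is done.

Besides the shell and the picture viewer there is one more tool, called after ">>>" as name(argument=value, ...) on one line, values as JSON. apply_moves: Moves the arm, as the interface text tells. Its arguments: {"type":"object","properties":{"moves":{"type":"array","items":{"type":"array","items":{"type":"array","items":{"type":"number"}}}}},"required":["moves"]}

```bash
ls; mkdir -p pics; python3 - <<'E'
from bench import telemetry, snapshot, robot
import cv2,pickle,numpy as np
S={}
for n in ("scene","top"):
    s=snapshot(n); S[n]=s
    cv2.imwrite(f"pics/{n}0.png",s["image"][:,:,::-1]); print(n,s["fovy"],s["cx"],s["cy"],s["R"],s["t"])
pickle.dump(S,open("s0.pkl","wb"))
o=telemetry.get_obs();print(o)
E
```

```text
pics
scene 47.6069620074338 277.55587921173765 203.00242840356947 [[-3.62704415e-01  9.31904236e-01 -4.84627981e-05]
 [ 6.74265399e-01  2.62393467e-01 -6.90301268e-01]
 [-6.43281959e-01 -2.50407995e-01 -7.23522050e-01]] [ 0.18937712 -0.26866214  1.5265384 ]
top 42.779435252586346 276.5742232070993 212.05239033043028 [[ 6.34047751e-04 -9.99973771e-01  7.21496119e-03]
 [-9.93698494e-01 -1.43872058e-03 -1.12076908e-01]
 [ 1.12084349e-01 -7.09843396e-03 -9.93673342e-01]] [0.02116583 0.54655044 1.39307317]
{'time': 0.1, 'joint_positions': array([ 1.24191504e+00,  8.78467504e-02,  1.37205792e+00,  1.14815151e-05,
        1.68357932e+00, -1.03101816e-01]), 'qvel': array([ 1.97358960e-04, -5.18687889e-04, -2.06427727e-03, -6.90913556e-05,
       -1.86570834e-03, -7.38707507e-04]), 'joint_torque': array([ 2.52428850e-03, -3.41250336e+01, -3.03301942e+01,  7.20334821e-02,
        3.03359097e-02, -1.11930829e-04]), 'tool_pos': array([0.12309797, 0.5359458 , 0.40366255]), 'ee_rot': array([-3.13971253e+00, -2.06005852e-04,  2.91581427e+00]), 'wrist_force': array([ 0.15494095,  0.57703397, -0.54162607]), 'wrist_torque': array([-0.02254365,  0.01926975, -0.0350641 ]), 'finger_force': 0.0, 'width': 0.09408053605253959}
```

View pics/top0.png

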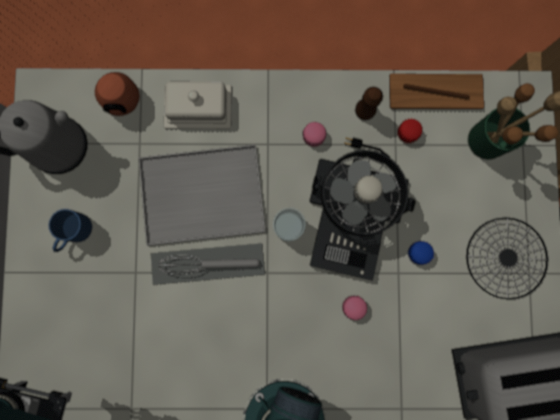

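View pics/scene0.png

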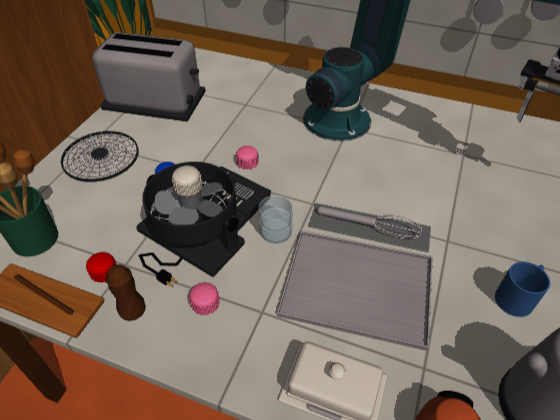

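Top view: fan at about (368,188) with the cap, console around (347,250), tray about (204,195), whisk (208,264), ramekins (290,225). I'll measure the cap, tray and console next.

```bash
cat > h.py <<'E'
import numpy as np,cv2,pickle
from bench import telemetry, snapshot
def f(s): return s["image"].shape[0]/2/np.tan(np.radians(s["fovy"])/2)
def ray(s,u,v):
    d=np.array([(u-s["cx"])/f(s),(v-s["cy"])/f(s),1.]); R=np.array(s["R"]); return -R.T@s["t"],R.T@d
def onz(s,u,v,z):
    o,d=ray(s,u,v); return o+d*(z-o[2])/d[2]
def proj(s,X):
    c=np.array(s["R"])@np.asarray(X,float)+s["t"]; return s["cx"]+f(s)*c[0]/c[2], s["cy"]+f(s)*c[1]/c[2]
def big(m): 
    n,l,st,c=cv2.connectedComponentsWithStats(m.astype(np.uint8)); i=1+np.argmax(st[1:,4]); return l==i,st[i],c[i]
def crop(s,x0,y0,x1,y1,k,name):
    cv2.imwrite(name,cv2.resize(s["image"][y0:y1,x0:x1,::-1],None,fx=k,fy=k,interpolation=cv2.INTER_CUBIC))
E
python3 - <<'E'
from h import *
S=pickle.load(open("s0.pkl","rb"));s=S["top"];im=s["image"]
crop(s,300,130,420,290,3.7,"pics/fan.png")
hsv=cv2.cvtColor(im,cv2.COLOR_RGB2HSV)
print("cap px",im[188,368],im[200,345],"tray",im[195,204],"tile",im[300,200],"ch",im[258,358],"rib",im[255,335])
E
```

```text
cap px [141 137 124] [71 73 70] tray [101 100  97] tile [126 126 115] ch [10 10 11] rib [76 77 75]
```

View pics/fan.png

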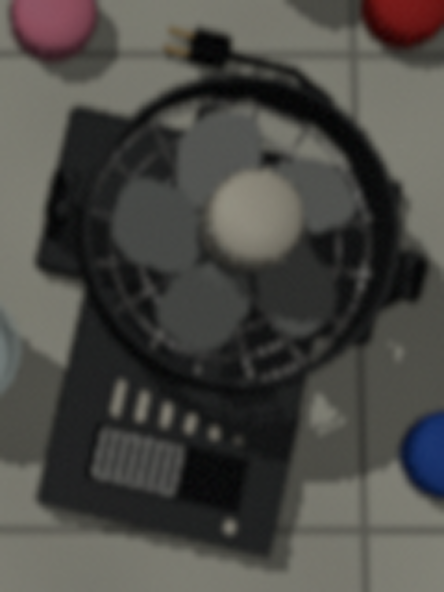

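Crop: the ribbed slide plate sits at the left (full) end of its channel, around crop (137,460); the short bar and dot are at the right end, around (230,440–525). So the drag goes to image right.

```bash
python3 - <<'E'
from h import *
S=pickle.load(open("s0.pkl","rb"));s=S["top"];im=s["image"].astype(int)
P=lambda u,v,z:onz(s,300+u/3.7,130+v/3.7,z)
c=[P(103,425,.03),P(93,475,.03),P(238,513,.03),P(246,463,.03)]
for p in c: print(p.round(4))
cen=np.mean(c,0); 
ydir=(c[0]+c[1]-c[2]-c[3]); print("chan centre",cen.round(4),"len",np.linalg.norm(ydir)/2,"fan yaw deg",np.degrees(np.arctan2(ydir[1],ydir[0]))-90)
# console corners (front): 
a,b=P(40,502,.03),P(270,553,.03); d=a-b; print("front edge",a.round(4),b.round(4),np.linalg.norm(d),np.degrees(np.arctan2(d[1],d[0]))-90)
# cap
out={}
for n,(x0,y0,x1,y1) in {"top":(350,170,390,210),"scene":(165,160,210,200)}.items():
    t=S[n];g=t["image"].astype(int);m=np.zeros(g.shape[:2],bool)
    sub=g[y0:y1,x0:x1]; m[y0:y1,x0:x1]=(sub.min(2)>88)&(sub[...,0]-sub[...,2]>5)
    bm,st,ce=big(m);print(n,st,ce)
    (uu,vv),r=cv2.minEnclosingCircle(np.argwhere(bm)[:,::-1].astype(np.float32));print(uu,vv,r)
    out[n]=ce
o1,d1=ray(s,*out["top"]);o2,d2=ray(S["scene"],*out["scene"])
A=np.stack([d1,-d2],1);k=np.linalg.lstsq(A,o2-o1,rcond=None)[0];print("tri",o1+d1*k[0],o2+d2*k[1])
print("cap at z=.19",onz(s,*out["top"],.19), onz(s,*out["top"],.18))
# tray
g=S["top"]["image"]; crop(s,125,135,280,285,4,"pics/tray.png")
E
```

```text
[ 0.4596 -0.1137  0.03  ]
[ 0.424  -0.1062  0.03  ]
[ 0.3972 -0.209   0.03  ]
[ 0.4327 -0.2154  0.03  ]
chan centre [ 0.4284 -0.1611  0.03  ] len 0.10572781725204762 fan yaw deg -14.732889806679651
front edge [ 0.4049 -0.0683  0.03  ] [ 0.369  -0.2312  0.03  ] 0.16679276495456813 -12.415169605358173
top [357 175  24  24 463] [368.45572354 187.07343413]
368.4103088378906 187.27076721191406 12.35165023803711
scene [172 166  31  31 708] [186.65536723 180.3940678 ]
186.50897216796875 180.67234802246094 15.812403678894043
tri [ 0.58917945 -0.19579646  0.18570555] [ 0.5876341  -0.19229024  0.18482383]
cap at z=.19 [ 0.58849001 -0.1950204   0.19      ] [ 0.59009544 -0.19682753  0.18      ]
```

View pics/tray.png

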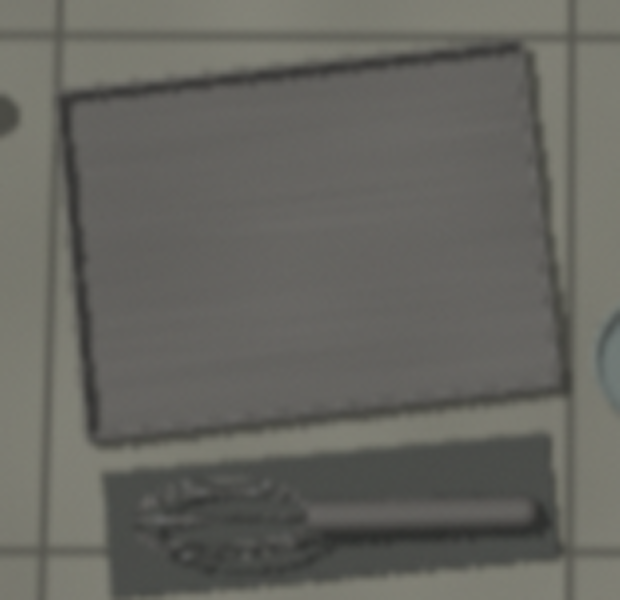

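Tray crop: rim corners at about crop (63,95), (525,45), (568,392) and (92,442); the whisk and its mat lie below it.

```bash
cat >> h.py <<'E'
def delta(X,yaw=None,frm=None):
    """shift (50 mm units) and turn (10 deg units) from pose frm=(xyz,yaw) (measured if None) to TCP X, yaw"""
    o=telemetry.get_obs(); p,y=(o["tool_pos"],o["ee_rot"][2]) if frm is None else frm
    R=np.array([[np.cos(y),np.sin(y),0],[np.sin(y),-np.cos(y),0],[0,0,-1]])
    d=R.T@(np.array(X)-p)/.05; t=0 if yaw is None else -np.degrees((yaw-y))/10
    return np.r_[d,t].round(3)
E
python3 - <<'E'
from h import *
S=pickle.load(open("s0.pkl","rb"));s=S["top"]
c=np.array([onz(s,125+u/4,135+v/4,.013) for u,v in [(63,95),(525,45),(568,392),(92,442)]])
print("tray",c.round(3),c.mean(0).round(4),np.linalg.norm(c[0]-c[1]),np.linalg.norm(c[1]-c[2]))
ty=c[0]+c[3]-c[1]-c[2]; print("tray yaw",np.degrees(np.arctan2(ty[1],ty[0]))-90)
print("plate",onz(s,300+139/3.7,130+463/3.7,.03),"ramekin",onz(s,290,225,.09))
print(delta([.434,-.137,.30],np.radians(167)), delta([.434,-.137,.40],np.radians(167)))
E
```

```text
tray [[0.694 0.39  0.013]
 [0.729 0.077 0.013]
 [0.492 0.047 0.013]
 [0.458 0.364 0.013]] [0.5932 0.2197 0.013 ] 0.3152160298169285 0.23874974718105257
tray yaw 6.257322921192284
plate [ 0.43259052 -0.13906543  0.03      ] ramekin [ 0.50681795 -0.01193366  0.09      ]
[-9.0730e+00 -1.1725e+01  2.0730e+00  6.0000e-03] [-9.0730e+00 -1.1725e+01  7.3000e-02  6.0000e-03]
```

>>> apply_moves(moves=[[[-9.07,-11.73,0,0,1],[-9.07,-11.73,0,0,1],[-9.07,-11.73,0,0,1],[-9.07,-11.73,0,0,1],[-9.07,-11.73,0,0,1],[-9.07,-11.73,0,0,1],[-9.07,-11.73,0,0,1],[-9.07,-11.73,0.5,0,1],[-9.07,-11.73,1,0,1],[-9.07,-11.73,2,0,1]]])

```text
time: 1.35
tool_pos: [0.3826, -0.0273, 0.3624]
ee_rot: [3.141, 0.004, 2.915]
wrist_force: [0.9, 1.0, 0.2]
width: 0.0011
finger_force: 0.0
```

>>> apply_moves(moves=[[[0,0,0,0,1],[0,0,0,0,1]]])

```text
time: 1.6
tool_pos: [0.3819, -0.0248, 0.3617]
ee_rot: [3.141, -0.001, 2.915]
wrist_force: [0.8, -0.2, -0.8]
width: 0.0007
finger_force: 0.0
```

```bash
python3 - <<'E'
from h import *
print(telemetry.get_obs()["tool_pos"],delta([.434,-.137,.25],np.radians(167)))
w=snapshot("wrist");pickle.dump(w,open("w1.pkl","wb"));cv2.imwrite("pics/w1.png",w["image"][:,:,::-1]);print(w["fovy"],w["cx"],w["cy"])
E
```

```text
[ 0.38191739 -0.02484466  0.36167357] [-1.519 -1.952  2.233  0.003]
65.70646984690485 277.92921211353513 204.19358766259484
```

View pics/w1.png

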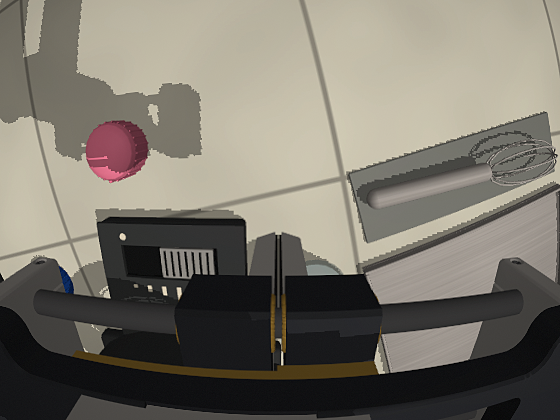

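Wrist view: plate at about (188,263), dark channel (123–217, 245–278), white off-dot at (122,237). Next I check the plate position from here and go down.

```bash
cat >> h.py <<'E'
def wray(s,u,v):
    a=np.array([u-s["cx"],v-s["cy"]]);r=np.hypot(*a);th=r/f(s);d=np.r_[np.sin(th)*a/max(r,1e-9),np.cos(th)];R=np.array(s["R"]);return -R.T@s["t"],R.T@d
def wonz(s,u,v,z):
    o,d=wray(s,u,v);return o+d*(z-o[2])/d[2]
E
python3 - <<'E'
from h import *
w=pickle.load(open("w1.pkl","rb"))
for u,v in [(188,263),(123,247),(216,248),(122,237),(100,221),(244,219)]: print(u,v,wonz(w,u,v,.03).round(4))
a,b=wonz(w,100,221,.03),wonz(w,244,219,.03);d=b-a;print(np.linalg.norm(d),np.degrees(np.arctan2(d[1],d[0]))-90)
E
```

```text
188 263 [ 0.4322 -0.1358  0.03  ]
123 247 [ 0.3993 -0.2069  0.03  ]
216 248 [ 0.4217 -0.1001  0.03  ]
122 237 [ 0.3878 -0.2035  0.03  ]
100 221 [ 0.3641 -0.2252  0.03  ]
244 219 [ 0.3974 -0.063   0.03  ]
0.16559471040380846 -11.614342387152263
```

>>> apply_moves(moves=[[[-1.52,-1.95,0.5,0,1],[-1.52,-1.95,1.5,0,1],[-1.52,-1.95,2.2,0,1],[-1.52,-1.95,2.2,0,1],[-1.52,-1.95,2.2,0,1]]])

```text
time: 2.28
tool_pos: [0.435, -0.1358, 0.254]
ee_rot: [-3.142, 0.003, 2.918]
wrist_force: [0.9, -0.1, 1.1]
width: 0.0004
finger_force: 0.0
```

```bash
python3 - <<'E'
from h import *
o=telemetry.get_obs();print(o["tool_pos"],o["wrist_force"],delta([.434,-.137,.229],np.radians(167)))
E
```

```text
[ 0.43497629 -0.13578334  0.25397797] [ 0.94722638 -0.10534191  1.05068665] [ 0.014 -0.028  0.5    0.02 ]
```

>>> apply_moves(moves=[[[0,0,0.4,0,1],[0,0,0.48,0,1],[0,0,0.52,0,1],[0,0,0.52,0,1]]])

```text
time: 2.78
tool_pos: [0.4348, -0.1365, 0.2294]
ee_rot: [-3.142, 0.003, 2.917]
wrist_force: [-3.6, 2.4, 8.1]
width: 0.0003
finger_force: 4.0
```

>>> apply_moves(moves=[[[0,-0.1,0.015,0,1],[0,-0.25,0.015,0,1],[0,-0.4,0.015,0,1],[0,-0.55,0.015,0,1],[0,-0.7,0.015,0,1],[0,-0.85,0.015,0,1],[0,-0.98,0.015,0,1],[0,-1.06,0.015,0,1],[0,-1.12,0.015,0,1],[0,-1.12,0.015,0,1]]])

```text
time: 4.03
tool_pos: [0.4234, -0.1912, 0.2294]
ee_rot: [3.141, 0.007, 2.916]
wrist_force: [-0.2, 4.1, 7.4]
width: 0.0005
finger_force: 3.9
```

>>> apply_moves(moves=[[[0,0,-0.5,0,1],[0,0.5,-1.5,0,1],[0,1,-2.6,0,0],[0,1,-3.2,0,0],[0,1,-3.6,0,0],[0,1,-3.6,0,0]]])

```text
time: 4.78
tool_pos: [0.4331, -0.1424, 0.4089]
ee_rot: [-3.14, 0.007, 2.917]
wrist_force: [-0.5, 0.7, -0.5]
width: 0.0367
finger_force: 0.0
```

```bash
python3 - <<'E'
from h import *
o=telemetry.get_obs();print(o["tool_pos"],o["width"])
w=snapshot("wrist");pickle.dump(w,open("w2.pkl","wb"));cv2.imwrite("pics/w2.png",w["image"][:,:,::-1])
print(delta([.50,-.19,.43],np.radians(20)),delta([.5885,-.195,.43],np.radians(195)))
E
```

```text
[ 0.43305675 -0.14237734  0.40892455] 0.036699560551536496
[-1.521 -0.627 -0.462 14.71 ] [-3.268 -0.33  -0.462 -2.79 ]
```

View pics/w2.png

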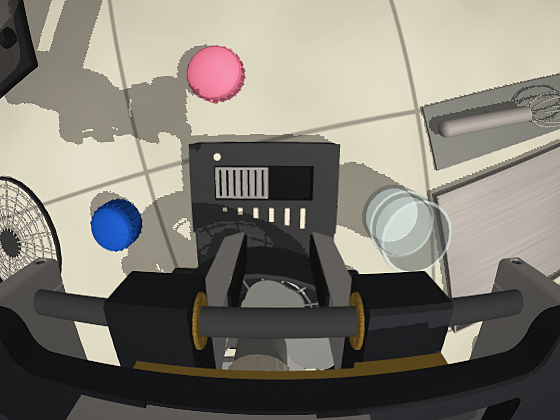

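Wrist view: the plate (216–268) is hard against the dot end of its channel (216–313), so the slide is at off. Next I go past the cap so the wrist camera sees it.

```bash
python3 - <<'E'
from h import *
w=pickle.load(open("w2.pkl","rb"));o=telemetry.get_obs();print("cam-tcp",-np.array(w["R"]).T@w["t"]-o["tool_pos"], "axis",np.array(w["R"])[2])
q=[wonz(w,u,v,.03) for u,v in [(215.5,166),(313,166),(313,199),(215.5,199)]]
for p in q:print(p.round(4))
d=q[1]+q[2]-q[0]-q[3];y=np.arctan2(d[1],d[0])-np.pi/2;print(np.degrees(y),np.linalg.norm(d)/2,np.mean(q,0)+.16*np.array([np.cos(y),np.sin(y),0]))
for X in ([.675,-.215,.43],[.66,-.21,.43]): print(delta(X,np.radians(180)))
E
```

```text
cam-tcp [-0.06996602  0.01653043 -0.01764372] axis [ 0.25070286 -0.05916658 -0.96625431]
[ 0.397  -0.2066  0.03  ]
[ 0.4218 -0.0998  0.03  ]
[ 0.4591 -0.1075  0.03  ]
[ 0.434  -0.2167  0.03  ]
-13.013595436373803 0.11083321583418822 [ 0.58387832 -0.19368268  0.03      ]
[-5.044 -0.333 -0.462 -1.29 ]
[-4.729 -0.303 -0.462 -1.29 ]
```

>>> apply_moves(moves=[[[-4.73,-0.3,-0.46,0,0.0],[-4.73,-0.3,-0.46,0,0.0],[-4.73,-0.3,-0.46,0,0.0],[-4.73,-0.3,-0.46,0,0.0],[-4.73,-0.3,-0.46,0,0.0],[-4.73,-0.3,-0.46,0,0.0],[-4.73,-0.3,-0.46,0,0.0],[-4.73,-0.3,-0.46,0,0.0]]])

```text
time: 5.82
tool_pos: [0.6588, -0.21, 0.43]
ee_rot: [-3.141, 0.002, 2.916]
wrist_force: [-0.0, 0.1, 0.3]
width: 0.0941
finger_force: 0.0
```

```bash
python3 - <<'E'
from h import *
o=telemetry.get_obs();print(o["tool_pos"],o["width"])
w=snapshot("wrist");pickle.dump(w,open("w3.pkl","wb"));cv2.imwrite("pics/w3.png",w["image"][:,:,::-1])
E
```

```text
[ 0.65883284 -0.21000171  0.42996206] 0.09414346115793701
```

View pics/w3.png

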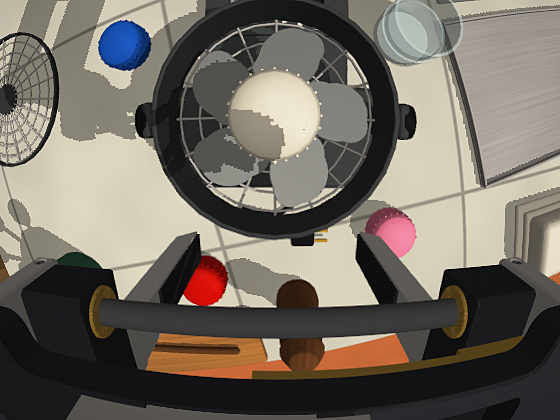

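Wrist view: the cap disc spans about cols 230–321, rows 70–160, right under the camera, inside the shroud.

```bash
python3 - <<'E'
from h import *
w=pickle.load(open("w3.pkl","rb"));im=w["image"].astype(int)
m=np.zeros(im.shape[:2],bool);sub=im[60:172,218:334];m[60:172,218:334]=(sub[...,0]-sub[...,2]>12)
m=cv2.morphologyEx(m.astype(np.uint8),cv2.MORPH_OPEN,np.ones((5,5)))
bm,st,ce=big(m>0);print(st,ce)
ct=max(cv2.findContours(bm.astype(np.uint8),cv2.RETR_EXTERNAL,cv2.CHAIN_APPROX_NONE)[0],key=len)
hull=cv2.convexHull(ct)[:,0]
for z in (.195,):
    P=np.array([wonz(w,u,v,z) for u,v in hull])[:,:2]
    A=np.c_[2*P,np.ones(len(P))];x=np.linalg.lstsq(A,(P**2).sum(1),rcond=None)[0];r=np.sqrt(x[2]+x[:2]@x[:2]);print(z,x[:2],r, (np.hypot(*(P-x[:2]).T)-r).std())
# shroud rim outer circle (dark) at z .145
d=(im.max(2)<70).astype(np.uint8)
g=[]
for a in np.radians(np.arange(0,360,10)):
    rr=np.arange(150,85,-1);u=(276+rr*np.cos(a)).astype(int);v=(115+rr*np.sin(a)).astype(int)
    ok=(v>=0)&(v<230)
    k=[i for i in range(len(rr)) if ok[i] and d[v[i],u[i]]]
    if k and ok.all(): g.append(wonz(w,u[k[0]],v[k[0]],.145)[:2])
P=np.array(g)
for it in range(5):
    A=np.c_[2*P,np.ones(len(P))];x=np.linalg.lstsq(A,(P**2).sum(1),rcond=None)[0];r=np.sqrt(x[2]+x[:2]@x[:2]);e=abs(np.hypot(*(P-x[:2]).T)-r);P=P[e<=max(.003,np.percentile(e,85))]
print("shroud",x[:2],r,len(P))
E
```

```text
[ 228   69   93   95 6770] [273.86011817 114.77872969]
0.195 [ 0.58404897 -0.19532194] 0.03118013615113362 0.0004403390925550881
shroud [ 0.58332084 -0.19551531] 0.10452800850889357 15
```

```bash
python3 - <<'E'
from h import *
for z in (.43,.364): print(delta([.584,-.195,z],np.radians(195)))
E
```

```text
[ 1.529 -0.042 -0.004 -2.794]
[ 1.529 -0.042  1.316 -2.794]
```

>>> apply_moves(moves=[[[1,-0.04,0,-1,0],[1.53,-0.04,0,-2,0],[1.53,-0.04,0,-2.8,0],[1.53,-0.04,0.2,-2.8,0],[1.53,-0.04,0.8,-2.8,0],[1.53,-0.04,1.32,-2.8,0],[1.53,-0.04,1.32,-2.8,0],[1.53,-0.04,1.32,-2.8,0]]])

```text
time: 6.88
tool_pos: [0.5853, -0.1954, 0.3629]
ee_rot: [-3.141, 0.001, -2.88]
wrist_force: [0.6, -0.0, -0.2]
width: 0.0941
finger_force: 0.0
```

```bash
python3 - <<'E'
from h import *
o=telemetry.get_obs();print(o["tool_pos"],o["ee_rot"],o["wrist_force"],o["joint_positions"].round(2),delta([.584,-.195,.364],np.radians(195)))
E
```

```text
[ 0.58528253 -0.19538     0.36289088] [-3.14094798e+00  8.88898218e-04 -2.87968487e+00] [ 0.57333343 -0.03981535 -0.21164343] [-0.41  0.25  1.27  0.    1.62 -2.25] [ 2.3000e-02  1.4000e-02 -2.2000e-02 -3.5999e+01]
```

>>> apply_moves(moves=[[[0.02,0.01,0,0,0],[0.02,0.01,0,0,0.3],[0.02,0.01,0,0,1],[0.02,0.01,0,0,1],[0.02,0.01,0,0,1],[0.02,0.01,0,0,1]]])

```text
time: 7.62
tool_pos: [0.584, -0.1951, 0.3622]
ee_rot: [-3.142, 0.0, -2.879]
wrist_force: [-0.2, -0.0, 1.0]
width: 0.062
finger_force: 29.9
```

>>> apply_moves(moves=[[[0,0,-0.01,0.5,1],[0,0,-0.02,1.2,1],[0,0,-0.036,2,1],[0,0,-0.055,2.8,1],[0,0,-0.075,3.6,1],[0,0,-0.09,4.4,1],[0,0,-0.1,5,1],[0,0,-0.1,5,1]]])

```text
time: 8.62
tool_pos: [0.584, -0.1951, 0.3666]
ee_rot: [-3.141, -0.001, 2.533]
wrist_force: [0.5, -0.5, -0.8]
width: 0.0619
finger_force: 29.9
```

>>> apply_moves(moves=[[[0,0,-0.02,0.8,1],[0,0,-0.036,1.8,1],[0,0,-0.056,2.8,1],[0,0,-0.076,3.8,1],[0,0,-0.096,4.8,1],[0,0,-0.116,5.8,1],[0,0,-0.136,6.8,1],[0,0,-0.156,7.8,1],[0,0,-0.17,8.8,1],[0,0,-0.17,8.8,1]]])

```text
time: 9.88
tool_pos: [0.584, -0.1951, 0.3753]
ee_rot: [-3.141, -0.0, 0.999]
wrist_force: [0.1, 0.1, -1.7]
width: 0.0619
finger_force: 29.9
```

```bash
python3 - <<'E'
from h import *
o=telemetry.get_obs();print(o["tool_pos"],o["ee_rot"],o["wrist_force"],o["wrist_torque"],o["joint_positions"].round(2))
w=snapshot("wrist");cv2.imwrite("pics/w4.png",w["image"][:,:,::-1])
E
```

```text
[ 0.58401132 -0.19508878  0.37533505] [-3.14110258e+00 -3.20283745e-05  9.99374336e-01] [ 0.08533109  0.13765356 -1.66926872] [-0.07184235  0.07710817 -0.02569356] [-0.41  0.24  1.25  0.    1.65  0.16]
```

View pics/w4.png

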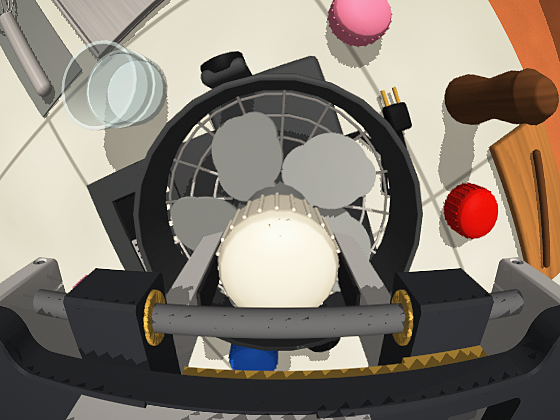

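Wrist view: the cap (218–338, 185–310) is held in the fingers, raised above the hub; the 1.7 N load suggests it's off the thread. I'll lift straight up.

>>> apply_moves(moves=[[[0,0,-0.05,0,1],[0,0,-0.15,0,1],[0,0,-0.35,0,1],[0,0,-0.65,0,1],[0,0,-0.65,0,1]]])

```text
time: 10.55
tool_pos: [0.5842, -0.1952, 0.411]
ee_rot: [3.137, -0.001, 0.996]
wrist_force: [-0.4, 0.4, -0.6]
width: 0.0621
finger_force: 29.9
```

```bash
python3 - <<'E'
from h import *
y=np.radians(96.3)
for X in ([.6045,.1156,.43],[.6045,.1156,.24]): print(delta(X,y))
E
```

```text
[ 5.438 -3.038 -0.381 -3.922]
[ 5.438 -3.038  3.419 -3.922]
```

>>> apply_moves(moves=[[[0,0,-0.38,0,1],[1.5,-0.8,-0.38,-1,1],[5.44,-3.04,-0.38,-2,1],[5.44,-3.04,-0.38,-3,1],[5.44,-3.04,-0.38,-3.92,1],[5.44,-3.04,-0.38,-3.92,1],[5.44,-3.04,-0.38,-3.92,1],[5.44,-3.04,-0.38,-3.92,1],[5.44,-3.04,-0.38,-3.92,1]]])

```text
time: 11.68
tool_pos: [0.6045, 0.1143, 0.4275]
ee_rot: [3.141, 0.0, 1.678]
wrist_force: [0.4, -0.8, -0.4]
width: 0.0618
finger_force: 29.9
```

```bash
python3 - <<'E'
from h import *
y=np.radians(96.3)
o=telemetry.get_obs();print(o["tool_pos"],o["ee_rot"]);print(delta([.6045,.1156,.215],y))
E
```

```text
[0.60449024 0.11427454 0.42746157] [3.14137449e+00 4.36098638e-04 1.67789191e+00]
[ 2.600e-02  3.000e-03  4.249e+00 -1.600e-02]
```

>>> apply_moves(moves=[[[0,0,1,0,1],[0,0,2.2,0,1],[0,0,3.3,0,1],[0,0,3.9,0,1],[0,0,4.2,0,1],[0,0,4.25,0,1],[0,0,4.25,0,1]]])

```text
time: 12.55
tool_pos: [0.6051, 0.1155, 0.2165]
ee_rot: [3.138, -0.0, 1.679]
wrist_force: [-0.0, 0.4, -1.3]
width: 0.0621
finger_force: 29.9
```

>>> apply_moves(moves=[[[0,0,0.06,0,1],[0,0,0.1,0,1],[0,0,0.13,0,1],[0,0,0.13,0,1]]])

```text
time: 13.05
tool_pos: [0.6043, 0.1159, 0.208]
ee_rot: [-3.141, -0.0, 1.68]
wrist_force: [0.1, -1.2, -0.9]
width: 0.0623
finger_force: 29.9
```

>>> apply_moves(moves=[[[0,0,0.02,0,1],[0,0,0.04,0,1],[0,0,0.04,0,1]]])

```text
time: 13.42
tool_pos: [0.6044, 0.1159, 0.2062]
ee_rot: [3.141, -0.0, 1.68]
wrist_force: [-0.2, 1.0, -0.2]
width: 0.0619
finger_force: 29.9
```

>>> apply_moves(moves=[[[0,0,0.015,0,1],[0,0,0.03,0,1],[0,0,0.03,0,1]]])

```text
time: 13.8
tool_pos: [0.6044, 0.1159, 0.2061]
ee_rot: [3.141, -0.0, 1.68]
wrist_force: [-3.2, -0.6, 6.1]
width: 0.0619
finger_force: 29.9
```

>>> apply_moves(moves=[[[0,0,-0.015,0,1],[0,0,-0.015,0,0.28],[0,0,-0.015,0,0.15],[0,0,-0.015,0,0.1],[0,0,-0.3,0,0.1],[0,0,-1,0,0.1],[0,0,-2.1,0,0.1],[0,0,-3.3,0,0.1],[0,0,-4.4,0,0.1],[0,0,-4.4,0,0]]])

```text
time: 15.05
tool_pos: [0.6043, 0.1159, 0.4333]
ee_rot: [3.127, 0.0, 1.68]
wrist_force: [0.7, -0.5, -0.7]
width: 0.091
finger_force: 0.0
```

```bash
python3 - <<'E'
from h import *
o=telemetry.get_obs();print(o["tool_pos"],o["ee_rot"],o["width"])
s=snapshot("top");S=snapshot("scene");pickle.dump([s,S],open("s5.pkl","wb"))
a=s["image"][130:290,120:430];b=S["image"][130:290+60,160:450]
a=cv2.resize(a,None,fx=2,fy=2);b=cv2.resize(b,(400,304));h=np.zeros((624,620,3),np.uint8);h[:320]=a;h[320:,:400]=b
cv2.imwrite("pics/m5.png",h[:600,:,::-1])
print(delta([.584,-.195,.43],np.radians(130)))
E
```

```text
[0.60425904 0.11586368 0.43327468] [3.12682565e+00 6.95389416e-05 1.68016063e+00] 0.09096550008516076
[-6.135 -1.079 -0.078 -3.374]
```

View pics/m5.png

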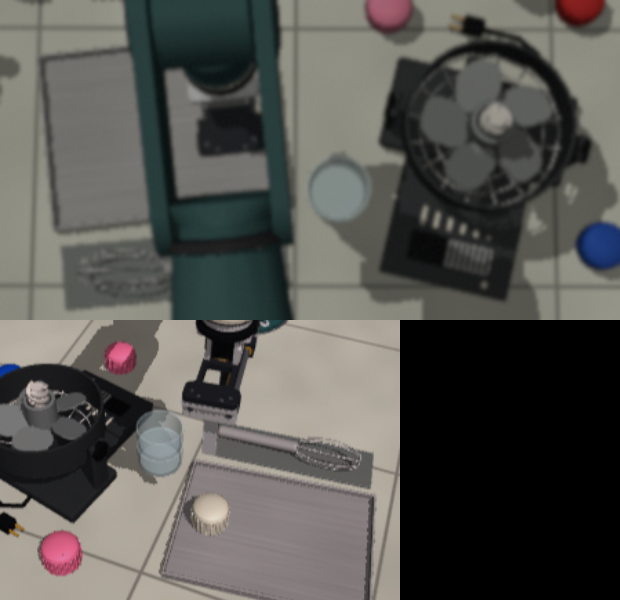

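The cap stands upright in the tray near its −y end (scene panel, about (210,513)), the bare shaft shows above the hub, and the slide is still at off. Blade next.

>>> apply_moves(moves=[[[-6.14,-1.08,-0.05,0,0],[-6.14,-1.08,-0.05,0,0],[-6.14,-1.08,-0.05,0,0],[-6.14,-1.08,-0.05,0,0],[-6.14,-1.08,-0.05,0,0],[-6.14,-1.08,-0.05,0,0],[-6.14,-1.08,-0.05,0,0],[-6.14,-1.08,-0.05,0,0]]])

```text
time: 16.15
tool_pos: [0.5844, -0.1937, 0.4264]
ee_rot: [-3.141, -0.001, 1.682]
wrist_force: [-0.0, -0.2, -0.1]
width: 0.0939
finger_force: 0.0
```

```bash
python3 - <<'E'
from h import *
o=telemetry.get_obs();print(o["tool_pos"],o["ee_rot"],o["width"])
print(delta([.584,-.195,.334],np.radians(96.3)))
E
```

```text
[ 0.58440204 -0.19368702  0.42638718] [-3.14056022e+00 -1.18499972e-03  1.68218800e+00] 0.09392487167354549
[-0.025 -0.011  1.848  0.008]
```

>>> apply_moves(moves=[[[-0.02,-0.01,0.6,0,0],[-0.02,-0.01,1.3,0,0],[-0.02,-0.01,1.7,0,0],[-0.02,-0.01,1.84,0,0],[-0.02,-0.01,1.84,0,0]]])

```text
time: 16.77
tool_pos: [0.584, -0.1953, 0.3352]
ee_rot: [-3.142, -0.0, 1.682]
wrist_force: [0.6, 0.3, 1.1]
width: 0.0941
finger_force: 0.0
```

```bash
python3 - <<'E'
from h import *
o=telemetry.get_obs();print(o["tool_pos"],o["wrist_force"])
print(delta([.584,-.195,.334],np.radians(96.3)))
E
```

```text
[ 0.58399599 -0.19529229  0.33523555] [0.60326282 0.30656531 1.05117213]
[0.006 0.001 0.025 0.005]
```

>>> apply_moves(moves=[[[0,0,0.02,0,0.3],[0,0,0.02,0,1],[0,0,0.02,0,1],[0,0,0.02,0,1],[0,0,0.02,0,1],[0,0,0.02,0,1]]])

```text
time: 17.52
tool_pos: [0.5838, -0.1963, 0.3343]
ee_rot: [3.141, 0.0, 1.68]
wrist_force: [-1.7, -0.0, 1.3]
width: 0.0539
finger_force: 30.0
```

>>> apply_moves(moves=[[[0,0,-0.1,0,1],[0,0,-0.3,0,1],[0,0,-0.6,0,1],[0,0,-0.9,0,1],[0,0,-0.9,0,1]]])

```text
time: 18.15
tool_pos: [0.584, -0.1964, 0.382]
ee_rot: [3.137, 0.002, 1.68]
wrist_force: [0.3, -0.2, -0.4]
width: 0.0541
finger_force: 30.0
```

>>> apply_moves(moves=[[[0,0,-0.4,0,1],[0,0,-0.9,0,1],[0,0,-1.4,0,1],[0,0,-1.45,0,1],[0,0,-1.45,0,1]]])

```text
time: 18.77
tool_pos: [0.5838, -0.1963, 0.4506]
ee_rot: [-3.141, -0.001, 1.68]
wrist_force: [0.2, 0.3, -0.2]
width: 0.0538
finger_force: 30.0
```

```bash
python3 - <<'E'
from h import *
o=telemetry.get_obs();print(o["tool_pos"],o["wrist_force"],o["wrist_torque"],o["width"])
print(delta([.587,.2747,.45],np.radians(96.3)))
w=snapshot("wrist");s=snapshot("scene")
cv2.imwrite("pics/m6.png",np.hstack([cv2.resize(w["image"],(400,300)),cv2.resize(s["image"][60:290,60:367],(400,300))])[:,:,::-1])
E
```

```text
[ 0.58376221 -0.19627047  0.45059089] [ 0.21130816  0.30314757 -0.24108763] [-0.01383377  0.04637493 -0.03968398] 0.053750321764744216
[ 9.356e+00  1.092e+00  1.200e-02 -4.000e-03]
```

View pics/m6.png

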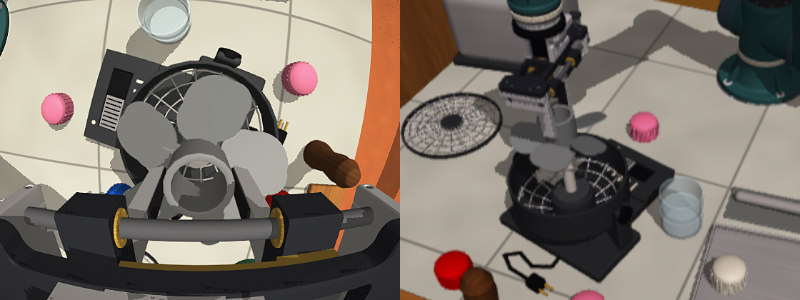

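The blade is held level and its bottom is above the shaft. I'll carry it over the tray.

>>> apply_moves(moves=[[[0.5,0.06,0,0,1],[1.5,0.17,0,0,1],[2.6,0.3,0,0,1],[3.7,0.43,0,0,1],[4.8,0.56,0,0,1],[5.9,0.69,0,0,1],[7,0.82,0,0,1],[8.1,0.95,0,0,1],[9,1.05,0,0,1],[9.36,1.09,0,0,1]]])

```text
time: 20.12
tool_pos: [0.5865, 0.2774, 0.4496]
ee_rot: [-3.138, 0.0, 1.683]
wrist_force: [0.0, 0.0, -1.5]
width: 0.0538
finger_force: 30.0
```

>>> apply_moves(moves=[[[0,0,0.2,0,1],[0,0,1,0,1],[0,0,2,0,1],[0,0,3,0,1],[0,0,3.7,0,1],[0,0,4,0,1],[0,0,4,0,1]]])

```text
time: 21.0
tool_pos: [0.5869, 0.2736, 0.2506]
ee_rot: [-3.139, 0.001, 1.679]
wrist_force: [0.4, -0.5, -1.7]
width: 0.0538
finger_force: 30.0
```

```bash
python3 - <<'E'
from h import *
o=telemetry.get_obs();print(o["tool_pos"],o["wrist_force"],o["width"])
print(delta([.587,.2747,.239],np.radians(96.3)))
E
```

```text
[0.58693137 0.27358629 0.25057223] [ 0.35808381 -0.53007058 -1.71178168] 0.05380340305528236
[ 0.022  0.004  0.231 -0.013]
```

Expected contact is at TCP z ≈ 0.236.

>>> apply_moves(moves=[[[0,0,0.1,0,1],[0,0,0.2,0,1],[0,0,0.25,0,1],[0,0,0.25,0,1]]])

```text
time: 21.5
tool_pos: [0.5869, 0.275, 0.2391]
ee_rot: [3.142, -0.0, 1.68]
wrist_force: [0.4, -0.1, -2.3]
width: 0.054
finger_force: 30.0
```

>>> apply_moves(moves=[[[0,0,0.02,0,1],[0,0,0.04,0,1],[0,0,0.04,0,1]]])

```text
time: 21.88
tool_pos: [0.5869, 0.2749, 0.237]
ee_rot: [-3.141, -0.0, 1.68]
wrist_force: [0.0, 0.4, -0.5]
width: 0.0538
finger_force: 30.0
```

>>> apply_moves(moves=[[[0,0,0.015,0,1],[0,0,0.03,0,1],[0,0,0.03,0,1]]])

```text
time: 22.25
tool_pos: [0.5869, 0.2749, 0.2363]
ee_rot: [3.141, -0.0, 1.68]
wrist_force: [-1.4, -0.2, 2.5]
width: 0.0537
finger_force: 30.0
```

>>> apply_moves(moves=[[[0,0,0,0,0.37],[0,0,0,0,0.2],[0,0,0,0,0.1],[0,0,0,0,0.1],[0,0,-0.4,0,0.1],[0,0,-1.2,0,0.1],[0,0,-2.3,0,0.1],[0,0,-3.4,0,0.1],[0,0,-4.2,0,0.1],[0,0,-4.2,0,0.1]]])

```text
time: 23.5
tool_pos: [0.5864, 0.2748, 0.453]
ee_rot: [3.13, -0.003, 1.68]
wrist_force: [0.7, 0.4, -0.1]
width: 0.0847
finger_force: 0.0
```

```bash
python3 - <<'E'
from h import *
o=telemetry.get_obs();print(o["tool_pos"],o["wrist_force"],o["width"],delta([.15,.45,.45]))
E
```

```text
[0.58644918 0.27478209 0.45298061] [ 0.70034912  0.39848526 -0.05769757] 0.08471932052202116 [ 4.437 -8.294  0.06   0.   ]
```

>>> apply_moves(moves=[[[4.4,-8.3,0,0,0.1],[4.4,-8.3,0,0,0.1],[4.4,-8.3,0,0,0.1],[4.4,-8.3,0,0,0.1],[4.4,-8.3,0,0,0.1],[4.4,-8.3,0,0,0.1],[4.4,-8.3,0,0,0.1],[4.4,-8.3,0,0,0.1],[4.4,-8.3,0,0,0.1],[4.4,-8.3,0,0,0.1]]])

```text
time: 24.75
tool_pos: [0.1508, 0.448, 0.4449]
ee_rot: [-3.142, 0.001, 1.68]
wrist_force: [-0.6, 0.2, -0.1]
width: 0.0848
finger_force: 0.0
```

```bash
python3 - <<'E'
from h import *
s=snapshot("top");S=snapshot("scene")
h=np.zeros((600,700,3),np.uint8);h[:300,:700]=cv2.resize(s["image"][130:285,110:470],(700,300));h[300:,:500]=cv2.resize(S["image"][140:350,130:480],(500,300))
cv2.imwrite("pics/m7.png",h[:,:,::-1])
E
```

```text
(no output)
```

View pics/m7.png

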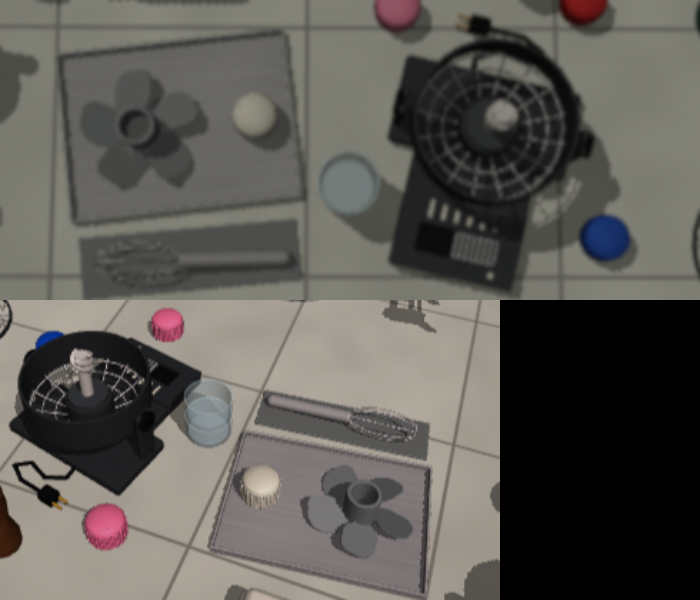

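The blade lies flat inside the tray rim, hub at about (138,126). The cap stands beside it at (254,115), the slide is at off, and the whisk and ramekins look undisturbed.

```bash
python3 -c "
from bench import ticket
print(ticket.close_job())"
```

```text
the job is handed in; nothing more can be done
None
```

The job is handed in at about 25 s: the slide is at off, the cap stands on its open end in the tray with the blade flat beside it inside the rim, and the whisk and ramekins look undisturbed in the last pictures.

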